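# Dock the telescopic scrubbing brush and hold it extended

## Task

I want to wipe down the wet tube of the telescopic scrubbing brush: stand the brush, handle still pushed in, on the narrow green ledge, centred and lengthwise along it. Then squeeze in the red button of its grip, pull the handle straight up past the first stop all the way to the second stop, and finish still holding it by the grip, fully extended, with the brush still standing on the ledge. Leave the mug, the jar and the bottle where they are.

Things in the scene. Friction and masses are not known exactly. Their poses are not given: they have to be found in the camera images.
- brush: Loose scrubbing brush (0.65 to 0.93 kg in all), standing upright on its bristles. Origin: centre of their underside; z up along the handle, x along the long side. Stiff white bristles (foot 106 by 46 mm) and blue block 110 (x) by 50 (y) mm, 44 mm tall together; above it a grey tube, diameter 26 mm, up to 125 mm. The handle slides up out of this tube; when in, its black grip spans 127 to 175 mm.
- grip (a point): Centre of the black grip, 30 (x) by 30 (y) by 48 mm tall, on the brush's z axis, 151 mm above its origin when pushed in; it rises with the handle. Axes as the brush's. The round red button, diameter 22 mm, is on the grip's +x face, centred 2 mm above this point, standing 5 mm proud. The locked brush can be lifted by the plain +y and -y faces.
- handle (a joint): Handle pulled out, m: 0 in, 0.045 first stop, 0.09 second stop (end of travel; a red band on the silver tube has then come out, a black one at the first). Button out: locked at 0 (1.5 mm play), catches at both stops, elsewhere stiff. Button in: slides with 0.3 N plus 8 N per m/s friction; the handle weighs 1.3 N. Pulling on at the second stop lifts the whole brush.
- release (a joint): Red button travel, m: 0 out, 0.005 flush with the grip's +x face. Spring: 2 N to start, 5 N fully in; the handle is free beyond about 0.0045. Pinching the grip across its +x and -x faces (35 mm over the button, 30 mm when pressed) pushes it in; it must stay in during the pull.
- stand: Fixed drying ledge for the brush: steel foot 150 (x) by 90 (y) by 8 mm, upright web, and on top a green plastic ledge 120 (x) by 36 (y) mm. Origin: centre of the foot's underside; x along the ledge, z up.
- ledge (a point): Centre of the green ledge's upper face, 60 mm above the counter; x along the ledge.
- mug: White mug, 76 mm in diameter, 90 mm tall, loose, bystander. Origin: centre of its underside.
- jar: Amber jar with a red cap, 70 mm in diameter, 100 mm tall, loose, bystander. Origin: centre of its underside.
- bottle: Green plastic bottle with a white cap, 60 mm in diameter, 150 mm tall, loose, bystander. Origin: centre of its underside.
Not all that is in view belongs to the job. There is more than one size of the brush; the job needs the smallest.

How it is judged (in metres and radians):
On the way, in this order (a step that is already met when the one before it is completed fails the run):
1. the brush stands on the ledge, centred and lengthwise, its handle still pushed in (horizontal distance between brush and ledge below 0.015 m and angle between the x axis of brush and the x axis of stand, either way round below 0.18 rad and angle between brush's own z axis and vertical below 0.1 rad and contact force between brush and stand above 0.3 N and value of joint handle below 0.01 m and linear speed of brush below 0.02 m/s), for 0.3 s.
2. the red button is pressed (value of joint release above 0.004 m), for 0.05 s.
3. the handle is at the second stop (value of joint handle above 0.08 m), for 0.2 s.
At the end, for the whole second after the job is handed in: The brush rests on the ledge within 15 mm of its centre, 0.18 rad of its direction and 0.1 rad of upright, at rest; the handle is out at least 80 of its 90 mm, and the fingers hold the grip (over 8 N, grasp point within 35 mm of the grip's centre) (horizontal distance between brush and ledge below 0.015 m and angle between the x axis of brush and the x axis of stand, either way round below 0.18 rad and angle between brush's own z axis and vertical below 0.1 rad and contact force between brush and stand above 0.3 N and value of joint handle above 0.08 m and contact force between the fingers and brush above 8 N and distance between the grasp point and grip below 0.035 m and linear speed of brush below 0.02 m/s and not (velocity of joint handle above 0.02 m/s or velocity of joint handle below -0.02 m/s)); the arm keeps its last pose, push and grip.
It fails at once if the mug is moved more than 30 mm (distance of mug from where it was at the start of the episode above 0.03 m).
It fails at once if the jar is moved more than 30 mm (distance of jar from where it was at the start of the episode above 0.03 m).
It fails at once if the bottle is moved more than 30 mm (distance of bottle from where it was at the start of the episode above 0.03 m).
It fails at once if the brush falls over (angle between brush's own z axis and vertical above 0.7 rad).
It fails at once if the handle is pulled out away from the ledge (value of joint handle above 0.02 m and horizontal distance between brush and ledge above 0.04 m).
It also fails if it takes over 54 s, if anything falls off the work surface, if the arm or the gripper's body presses on something with over 40 N, if the wrist force passes 120 N, or if a joint passes its speed limit or range.

## Robot

A 6-joint arm with a two-finger parallel gripper is mounted at the origin on the work surface. World frame = base frame: x ahead of the robot, y to its left, z up, the work surface at z = 0. Lengths are in mm, angles in rad, forces in N, time in s.
With the tool pointing down it reaches from about 375 to 750 mm from the base axis. Payload 9 kg.
Tool frame: the origin (TCP) lies midway between the tips of the shut fingers; the grasp point (between the pads) lies 19 mm behind it; z points along the fingers, y is the direction in which the jaws open and shut (so a half turn about z gives the same grasp; the last joint's range is limited). The gripper opens to 85 mm and grips with 20 to 120 N. Pads are 22 mm wide; open, the fingers measure 114 mm over their backs; the gripper's body (76 mm by 85 mm) begins 54 mm behind the grasp point. The pads swing forward as they close: fully open they stand 13 mm farther back than shut.
Start: joints at [-1.544, 0.104, 0.097, 1.564, 0, 1.353], TCP at [145.425, -582.141, 231.331] pointing down, gripper open.
Joint ranges: [-2.99, 2.99], [-0.84, 1.86], [-1.1, 1.16], [-1.84, 2.11], [-1.51, 1.56], [-3.14, 3.14]. Speed limits (rad/s): [2.22, 2.22, 2.57, 3.14, 3.14, 3.14].

## Interface

Orientations are given as a rotation vector (axis times angle).
In Python, from workcell import status, cams, r gives the robot as it stands.
- The arm moves only by the shell command python3 -m inch 'ROWS' [FORCE]. ROWS is text: rows parted by semicolons, each of 5 numbers parted by spaces: the shift along the tool's x, y, z in cm, then the turn about the tool's z in rad, then the gripper's target within -1 to 1 (fully open at 1, half-way at 0, shut at -1). A call has 1 to 8 rows; each row shifts and turns the pose as measured when the row begins, along the tool's axes as they then stand; what a row does not reach is not made up. A row lasts 1/12 s, in which the tool goes at most 41.7 mm and 7.16 degrees, less where a joint would pass 70% of its speed; a pose out of reach is approached as far as the arm can. A call with a gripper value outside its range is refused whole. The fingers move at their own pace and stop on an object; FORCE is the grip in N (left out, the last holds). Time passes only in rows, so rows that do not move let the fingers close. It gives the time, the measured TCP pose, the force and the opening at its end, in the units of the state.
- status.get_state(): the state, without advancing time (a new reading comes with each control period).
- cams.snapshot(name): name is "side" or "top" or "wrist"; returns a dict with "frame" (400x640x3 uint8, blue, green, red), "z_map" (400x640 float32, mm along the optical axis (not along the pixel's ray), 0 where there is no reading), "K" (3x3 intrinsics, pixels), "k1" (the pictures are not rectified: a ray, as slopes to the right and down, at radius r is drawn at 1 + k1 r^2 times it, then the intrinsics apply), "R" (3x3) and "t" (3): a world point X has camera coordinates R X + t. Camera axes: x right, y down, z forward; pixel columns grow to the right and rows downward; lengths in mm; the calibration is good to about 2 mm. A picture is of the moment at which its call begins.
- r.job_done(): hands the job in, once; it reports no verdict.
The state is a dict: "time": time; "q": joint angles; "qd": joint speeds; "joint_torque": joint torques, N m; "ee_pos": TCP position; "eef_rot": TCP orientation; "contact_force": force on the tool from outside, world axes, zero at the start; "ft_torque": the same for the moment, N m; "width": opening from 0.0 (shut) to 1.0 (fully open).
Only numpy, scipy, OpenCV 4.12 (cv2) and the standard library are available. Lean on these libraries where they do the work, as an engineer would, in place of code of your own. Each camera call takes 0.05 s, during which the arm holds its last target.

## Working session

There is one attempt and no reset: what is moved stays moved. The work goes in short steps, Python scripts to look and compute and a shell command to move; the robot and the scene stay as the last step left them, time stands still between calls to the robot, and variables do not carry over. Pictures are saved under pics/ and viewed, and the job is handed in when it is done.

```bash
ls; mkdir -p pics
python3 - <<'E'
from workcell import status,cams,r
import cv2
print(status.get_state())
for n in ["side","top","wrist"]:
    s=cams.snapshot(n); cv2.imwrite(f"pics/{n}0.png",s["frame"]); print(n,s["K"],s["k1"],s["R"],s["t"])
E
```

```text
pics
{'time': 0.0, 'q': array([-1.54369197e+00,  1.04691607e-01,  9.64600053e-02,  1.56390558e+00,
        9.26301156e-06,  1.35303173e+00]), 'qd': array([-0.00014539,  0.00043895, -0.00168036, -0.00102584,  0.00046127,
        0.00091173]), 'joint_torque': array([-2.64672999e-04, -5.56931627e+01,  5.03652048e+01,  1.68722996e-02,
       -2.70744804e-04, -6.87395698e-06]), 'ee_pos': array([ 145.42258274, -581.76222208,  230.5217365 ]), 'eef_rot': array([-3.11675159e+00, -3.83516084e-01, -2.14874607e-04]), 'contact_force': array([-0.1431429 ,  0.33201464,  0.03297885]), 'ft_torque': array([ 0.00872553,  0.01183653, -0.03726553]), 'width': 1.0040623449952046}
side [[366.38232397   0.         316.10013286]
 [  0.         366.38232397 198.26966389]
 [  0.           0.           1.        ]] -0.0017121073020990689 [[ 0.96969785 -0.24426984  0.00427984]
 [-0.18181632 -0.73325077 -0.65519931]
 [ 0.16318363  0.63456722 -0.75544394]] [-494.04048655  162.92032041  942.60921128]
top [[391.87050103   0.         317.55713015]
 [  0.         391.87050103 201.1519142 ]
 [  0.           0.           1.        ]] 0.021577138498745038 [[-1.22944823e-03 -9.99823658e-01  1.87387820e-02]
 [-9.94288355e-01 -7.77593311e-04 -1.06724239e-01]
 [ 1.06719990e-01 -1.87629647e-02 -9.94112064e-01]] [-18.72498168 484.10611797 936.30658102]
wrist [[329.60839308   0.         316.05313457]
 [  0.         329.60839308 193.73688316]
 [  0.           0.           1.        ]] -0.01176336176472944 [[ 0.24160337 -0.97037322 -0.00190551]
 [-0.93683208 -0.23376325  0.26019301]
 [-0.25292976 -0.06107836 -0.96555475]] [-598.74336983  -33.70870634  378.70003079]
```

View pics/side0.png

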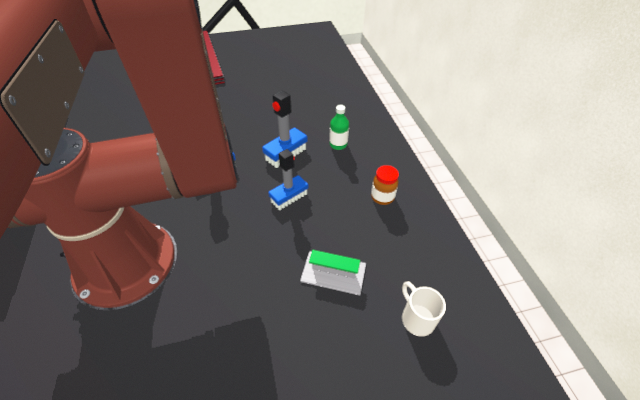

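View pics/top0.png

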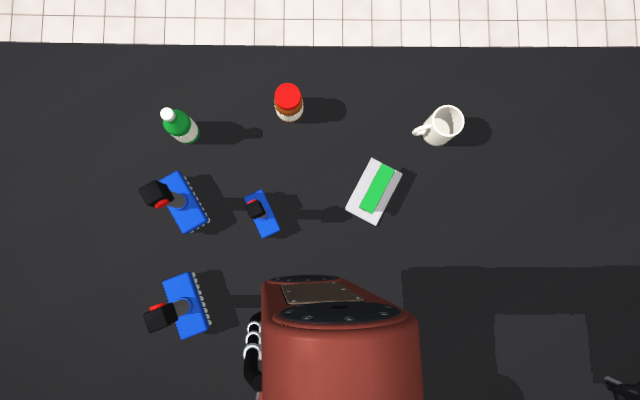

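View pics/wrist0.png

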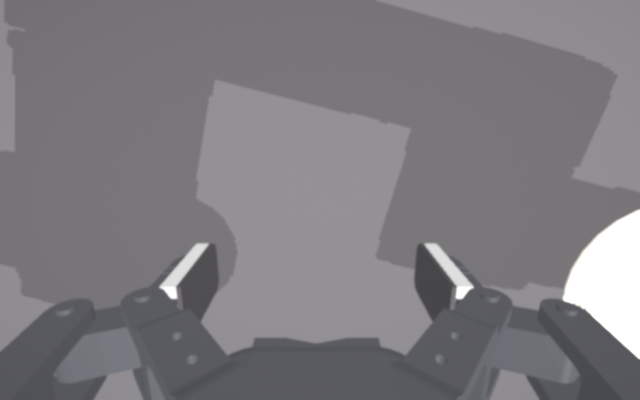

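The side and top views show three brushes: top pixels (182,203), (185,305) and (261,213). The green-topped stand is at (376,190), the mug at (440,125), the jar at (288,102) and the bottle at (180,125). The brush at (261,213), which is (288,185) in the side view, looks smallest. I'll measure to check.

```bash
cat > h.py <<'E'
import numpy as np, cv2
from workcell import status,cams,r
def ray(s,u,v):
    K=s["K"];d=np.array([(u-K[0,2])/K[0,0],(v-K[1,2])/K[1,1]]);x=d.copy()
    for _ in range(20): x=d/(1+s["k1"]*(x@x))
    R=s["R"];c=-R.T@s["t"];return c,R.T@np.array([x[0],x[1],1.])
def onz(s,u,v,z):
    c,d=ray(s,u,v);return c+d*(z-c[2])/d[2]
def dep(s,u,v):
    c,d=ray(s,u,v);return c+d*s["z_map"][int(round(v)),int(round(u))]
def cloud(s,m):
    return np.array([dep(s,u,v) for v,u in np.argwhere(m) if s["z_map"][v,u]>0])
def tri(s1,p1,s2,p2):
    c1,d1=ray(s1,*p1);c2,d2=ray(s2,*p2);a=np.linalg.lstsq(np.stack([d1,-d2],1),c2-c1,rcond=None)[0]
    A=c1+a[0]*d1;B=c2+a[1]*d2;return (A+B)/2,np.linalg.norm(A-B)
def hsv(s): return cv2.cvtColor(s["frame"],cv2.COLOR_BGR2HSV)
def mask(s,lo,hi): return cv2.inRange(hsv(s),np.array(lo),np.array(hi))
E
python3 - <<'E'
from h import *
np.set_printoptions(precision=1,suppress=True)
t=cams.snapshot("top");s=cams.snapshot("side")
def comps(sn,lo,hi):
    m=mask(sn,lo,hi);n,l,st,c=cv2.connectedComponentsWithStats(m)
    return [(st[i],c[i],l==i) for i in range(1,n) if st[i][4]>60]
for nm,sn in (("top",t),("side",s)):
  for col,lo,hi in (("blue",(100,120,60),(125,255,255)),("green",(50,150,80),(75,255,255))):
    for st,c,m in comps(sn,lo,hi):
        P=cloud(sn,m)
        z=np.percentile(P[:,2],90);Q=P[abs(P[:,2]-z)<4]
        rc=cv2.minAreaRect(Q[:,:2].astype(np.float32))
        print(nm,col,st,c,"ztop",z,"rect",np.round(rc[0],1),np.round(rc[1],1),rc[2], "mean",Q.mean(0))
for nm,sn,u,v in (("top",t,261,213),("top",t,182,203),("top",t,185,305),("side",s,288,185)):pass
top=t["frame"];cv2.imwrite("pics/c1.png",cv2.resize(top[60:250,130:480],None,fx=2.2,fy=2.2,interpolation=cv2.INTER_CUBIC))
cv2.imwrite("pics/c2.png",cv2.resize(s["frame"][80:300,240:400],None,fx=2.7,fy=2.7,interpolation=cv2.INTER_CUBIC))
E
```

```text
top blue [ 158  170   50   64 1386] [184.2 203.7] ztop 59.93748225576985 rect [479.2 304.8] [139.   62.2] 30.50813865661621 mean [473.8 297.1  57.8]
top blue [244 189  37  50 740] [264.1 215.4] ztop 47.36700203594988 rect [452.  115.6] [108.   48.5] 25.287517547607422 mean [447.4 109.2  45.1]
top blue [ 162  271   48   69 1694] [186.4 304.5] ztop 59.75372194476222 rect [241.3 286.8] [139.3  64.6] 20.299755096435547 mean [241.3 285.1  57.7]
top green [163 110  27  26 446] [177.9 124. ] ztop 116.9340095596989 rect [657.4 305.4] [23.6 34.9] 44.85300827026367 mean [656.2 303.7 116.3]
top green [360 164  34  49 702] [376.5 188.5] ztop 62.309691323581795 rect [ 511.6 -159. ] [ 34.2 117.8] 61.693199157714844 mean [ 511.1 -158.8   60.6]
side blue [262 127  46  34 688] [284.4 143.5] ztop 58.27049127268458 rect [482.5 302.3] [140.3  61. ] 30.91657829284668 mean [480.8 297.4  56.2]
side blue [268 175  41  30 567] [287.9 190. ] ztop 45.212347077884075 rect [455.6 111.6] [110.   50.1] 23.877700805664062 mean [454.7 108.7  43.3]
side green [331 114  18  19 266] [339.4 123.3] ztop 118.06274212953812 rect [661.  302.8] [20.4 31.6] 54.38840103149414 mean [662.2 300.  116.9]
side green [309 250  51  23 664] [334.4 260.9] ztop 60.85034718940174 rect [ 512.8 -161.8] [ 37.6 117.6] 61.97410202026367 mean [ 513.2 -162.5   59.3]
```

```bash
ls pics
```

```text
c1.png
c2.png
side0.png
top0.png
wrist0.png
```

View pics/c1.png

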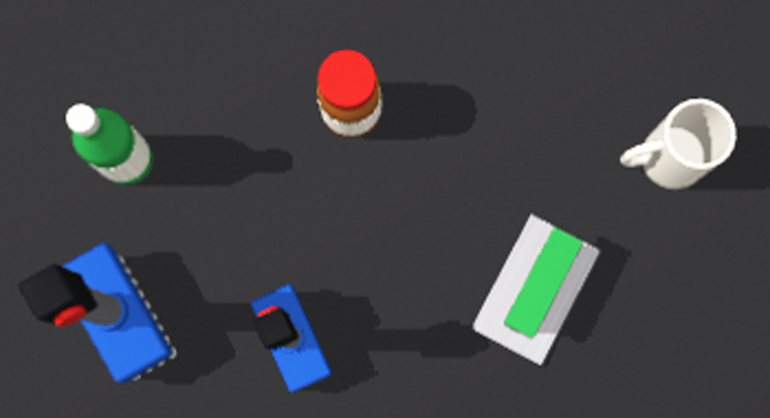

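View pics/c2.png

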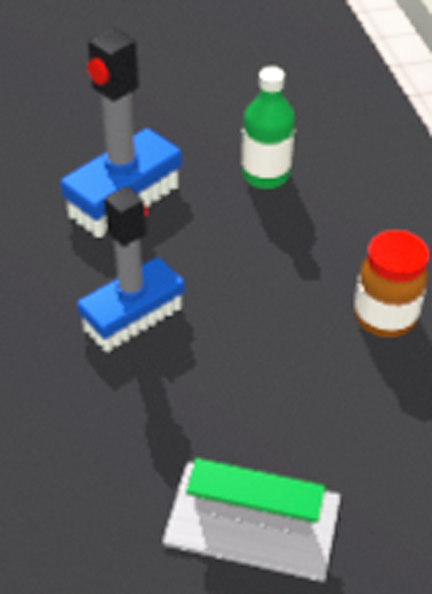

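Candidates measured in both views:

| Top pixel | Side pixel | Block size (mm) |
|---|---|---|
| (261,213) | (288,190) | 110 x 50, top at 44 |
| (184,203) | (284,143) | 140 x 62 |
| (186,304) | hidden | 139 x 64 |

The crop confirms (261,213) is the smallest brush. Its red button faces away from the robot and to the left, so its yaw is about +24°. The ledge's yaw is about -28°.

```bash
cat >> h.py <<'E'
from scipy.spatial.transform import Rotation as Ro
def plan(xyz,ydir_deg=None):
    s=status.get_state();R=Ro.from_rotvec(s["eef_rot"]).as_matrix();p=s["ee_pos"]
    print("t",round(s["time"],2),"pos",p.round(1),"toolx",R[:,0].round(3),"y",R[:,1].round(3),"z",R[:,2].round(3),"q",s["q"].round(2),"F",s["contact_force"].round(1),"w",round(s["width"],3))
    if xyz is not None: print("shift cm",(R.T@(np.array(xyz)-p)/10).round(2), "r",np.hypot(*xyz[:2]))
    if ydir_deg is not None:
        a=np.degrees(np.arctan2(R[1,1],R[0,1]));d=(ydir_deg-a+90)%180-90
        print("ydir",a.round(2),"turn about tool z (rad): ",np.radians(-d).round(3),"or",np.radians(-(d-180*np.sign(d))).round(3))
E
python3 -c "
from h import *
plan([454,113,260],114)"
```

```text
t 0.25 pos [ 145.4 -582.   231. ] toolx [0.97  0.242 0.   ] y [ 0.242 -0.97  -0.001] z [-0.     0.001 -1.   ] q [-1.54  0.1   0.1   1.56  0.    1.35] F [-0.4 -0.7  0.7] w 1.0
shift cm [ 46.78 -59.95  -2.87] r 467.8514721575641
ydir -75.98 turn about tool z (rad):  -0.174 or 2.967
```

```bash
R='0 0 -0.5 -0.124 1'; 
python3 -m inch '0 0 -0.5 -0.124 1;0 0 -0.5 -0.124 1;0 0 -0.5 -0.124 1;0 0 -0.5 -0.124 1;0 0 -0.5 -0.124 1;0 0 -0.5 -0.124 1;0 0 0 -0.124 1;0 0 0 -0.124 1'
python3 -m inch '0 0 0 -0.124 1;0 0 0 -0.124 1;0 0 0 -0.124 1;0 0 0 -0.124 1;0 0 0 -0.124 1;0 0 0 -0.124 1;0 0 0 -0.124 1;0 0 0 -0.124 1'
python3 -m inch '0 0 0 -0.124 1;0 0 0 -0.124 1;0 0 0 -0.124 1;0 0 0 -0.124 1;0 0 0 -0.124 1;0 0 0 -0.124 1;0 0 0 -0.124 1;0 0 0 -0.124 1'
python3 -c "
from h import *
plan([420,-350,260],114)"
```

```text
time: 0.92
ee_pos: [145.4, -581.2, 260.6]
eef_rot: [-2.548, -1.832, -0.003]
contact_force: [0.2, -0.7, -0.3]
width: 1.003
time: 1.58
ee_pos: [145.4, -580.9, 259.9]
eef_rot: [-1.358, -2.83, -0.007]
contact_force: [-0.5, 0.6, 0.5]
width: 1.001
time: 2.25
ee_pos: [145.4, -580.4, 258.5]
eef_rot: [-0.165, 3.137, 0.012]
contact_force: [0.2, 0.1, -0.2]
width: 1.0
t 2.25 pos [ 145.4 -580.4  258.5] toolx [-0.994 -0.105 -0.001] y [-0.105  0.994  0.007] z [-0.     0.007 -1.   ] q [-1.54  0.12  0.16  1.62  0.   -1.65] F [ 0.2  0.1 -0.2] w 1.0
shift cm [-2.973e+01  2.002e+01  2.000e-02] r 546.7174773134658
ydir 96.04 turn about tool z (rad):  -0.314 or 2.828
```

```bash
python3 -m inch '-3.3 2.2 -0.05 -0.1 1;-3.4 1.9 -0.05 -0.1 1;-3.5 1.6 -0.05 -0.1 1;-3.6 1.3 -0.05 0 1;-3.6 1.3 -0.05 0 1;-3.6 1.3 -0.05 0 1;-3.6 1.3 -0.05 0 1;-3.6 1.3 -0.05 0 1'
python3 -c "
from h import *
plan([454,50,270],114)"
```

```text
time: 2.92
ee_pos: [373.1, -365.6, 261.0]
eef_rot: [-0.652, 3.073, 0.014]
contact_force: [0.1, -0.5, -0.4]
width: 1.0
t 2.92 pos [ 373.1 -365.6  261. ] toolx [-0.914 -0.406 -0.002] y [-0.406  0.914  0.009] z [-0.001  0.009 -1.   ] q [-1.03 -0.11 -0.07  1.63  0.   -1.45] F [ 0.1 -0.5 -0.4] w 1.0
shift cm [-24.26  34.7   -0.54] r 456.7450054461461
ydir 113.95 turn about tool z (rad):  -0.001 or 3.141
```

```bash
python3 -m inch '-2.3 3.3 -0.1 0 1;-2.3 3.3 -0.1 0 1;-2.3 3.3 -0.1 0 1;-2.3 3.3 -0.1 0 1;-2.3 3.3 -0.1 0 1;-2.3 3.3 -0.1 0 1;-2.3 3.3 -0.1 0 1;-2.3 3.3 -0.1 0 1'
python3 - <<'E'
from h import *
plan([454,113,270],114)
w=cams.snapshot("wrist");s=cams.snapshot("side")
cv2.imwrite("pics/w1.png",w["frame"]);cv2.imwrite("pics/s1.png",s["frame"])
E
```

```text
time: 3.58
ee_pos: [436.1, -38.5, 270.5]
eef_rot: [-0.65, 3.071, 0.015]
contact_force: [0.8, -0.2, 0.5]
width: 0.997
t 3.58 pos [436.1 -38.5 270.5] toolx [-0.914 -0.405 -0.004] y [-0.405  0.914  0.009] z [ 0.    0.01 -1.  ] q [-0.4  -0.38 -0.27  1.68  0.01 -0.81] F [ 0.8 -0.2  0.5] w 0.997
shift cm [-7.78 13.12  0.2 ] r 467.8514721575641
ydir 113.91 turn about tool z (rad):  -0.002 or 3.14
```

View pics/w1.png

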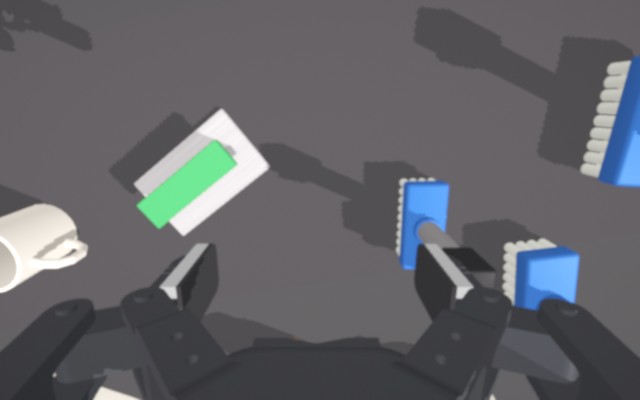

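View pics/s1.png

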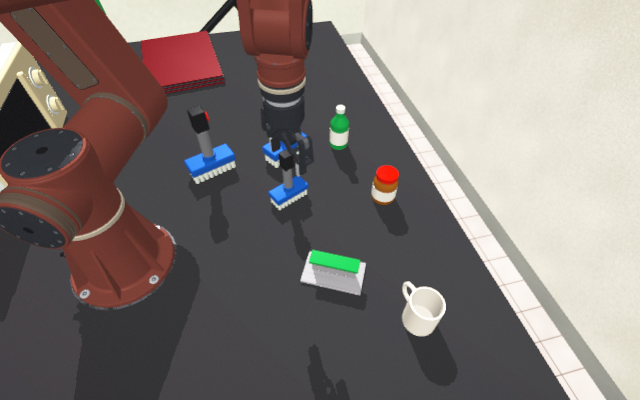

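The wrist view shows the small brush's block at (425,225), with part of its grip hidden by the finger at (465,260). The ledge is at (187,184). Next I'll cross-check the heights and positions between views.

```bash
python3 - <<'E'
from h import *
np.set_printoptions(precision=1,suppress=True)
S={n:cams.snapshot(n) for n in("top","side","wrist")}
roi={"top":(330,150,420,230),"side":(300,240,370,280),"wrist":(120,120,260,240)}
corn={}
for n,s in S.items():
    m=mask(s,(50,120,60),(78,255,255));a,b,c,d=roi[n];k=np.zeros_like(m);k[b:d,a:c]=m[b:d,a:c]
    cn=max(cv2.findContours(k,0,1)[0],key=cv2.contourArea).reshape(-1,2)
    P=np.array([onz(s,u,v,60)[:2] for u,v in cn],np.float32);rc=cv2.minAreaRect(P)
    bx=cv2.boxPoints(rc);print("ledge",n,rc)
    corn[n]=k
    # pixel centroid of mask for triangulation
    M=cv2.moments(k,True);S[n]["c"]=(M['m10']/M['m00'],M['m01']/M['m00'])
for a,b in(("top","side"),("wrist","side"),("wrist","top")): print(a,b,tri(S[a],S[a]["c"],S[b],S[b]["c"]))
# blue block from side & top, top face only (bright)
for n,roi in(("top",(235,180,290,245)),("side",(262,170,315,212)),("wrist",(390,170,460,275))):
    s=S[n];m=mask(s,(100,120,40),(125,255,255));a,b,c,d=roi
    cv2.imwrite(f"pics/b_{n}.png",cv2.resize(s["frame"][b-10:d+10,a-10:c+10],None,fx=5,fy=5,interpolation=cv2.INTER_CUBIC))
E
python3 -c "
import cv2,numpy as np
a=[cv2.imread(f'pics/b_{n}.png') for n in('top','side','wrist')]
a=[cv2.resize(i,None,fx=300/i.shape[0],fy=300/i.shape[0]) for i in a]
c=np.hstack(a);print(c.shape);cv2.imwrite('pics/b_all.png',c[:,:800])"
```

```text
Traceback (most recent call last):
ValueError: max() iterable argument is empty
[ WARN:0@0.021] global loadsave.cpp:275 findDecoder imread_('pics/b_top.png'): can't open/read file: check file path/integrity
[ WARN:0@0.021] global loadsave.cpp:275 findDecoder imread_('pics/b_side.png'): can't open/read file: check file path/integrity
[ WARN:0@0.021] global loadsave.cpp:275 findDecoder imread_('pics/b_wrist.png'): can't open/read file: check file path/integrity
Traceback (most recent call last):
AttributeError: 'NoneType' object has no attribute 'shape'
```

Run:
```python
from h import *
np.set_printoptions(precision=1,suppress=True)
S={n:cams.snapshot(n) for n in("side","wrist")}
def box(n,roi,lo,hi,z):
    s=S[n];m=mask(s,lo,hi);a,b,c,d=roi;k=np.zeros_like(m);k[b:d,a:c]=m[b:d,a:c]
    cn=max(cv2.findContours(k,0,1)[0],key=cv2.contourArea).reshape(-1,2)
    P=np.array([onz(s,u,v,z)[:2] for u,v in cn],np.float32);rc=cv2.minAreaRect(P);print(n,np.round(rc[0],1),np.round(rc[1],1),rc[2])
    return cn,k
G=((50,120,60),(78,255,255))
c1,k1=box("side",(300,240,370,280),*G,60);c2,k2=box("wrist",(120,120,260,240),*G,60)
import scipy.ndimage as nd
def cen(k):
    q=cv2.minAreaRect(np.argwhere(k)[:,::-1].astype(np.float32));return q[0]
print(tri(S["side"],cen(k1),S["wrist"],cen(k2)))
for n,roi in(("side",(262,170,315,212)),("wrist",(390,170,460,275))):
    s=S[n];a,b,c,d=roi
    i=s["frame"][b-10:d+10,a-10:c+10];i=cv2.resize(i,None,fx=350/i.shape[0],fy=350/i.shape[0],interpolation=cv2.INTER_CUBIC);print(n,350/(d-b+20));cv2.imwrite(f"pics/b_{n}.png",i)
a=[cv2.imread(f'pics/b_{n}.png') for n in('side','wrist')];cv2.imwrite("pics/b_all.png",np.hstack(a));print([x.shape for x in a])
```

```text
side [ 512.5 -162.6] [ 39.7 117.4] 61.81781005859375
wrist [ 511.7 -159.2] [ 35.  119.2] 61.412353515625
(array([ 513.4, -160.1,   54.3]), np.float64(1.2620732307855196))
side 5.645161290322581
wrist 2.8
[(350, 412, 3), (350, 252, 3)]
```

View pics/b_all.png

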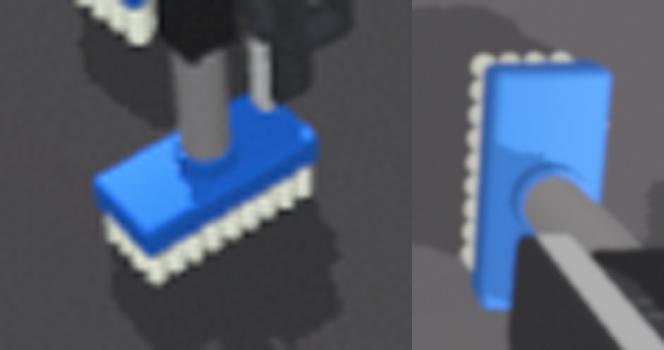

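```bash
python3 -m inch '-1.9 3.3 0.1 0 1;-1.9 3.3 0.1 0 1;-1.9 3.3 0 0 1;-2 3.2 0 0 1;0 0 0 0 1'
python3 - <<'E'
from h import *
plan([454,113,132],114)
w=cams.snapshot("wrist");print((-w["R"].T@w["t"]).round(1))
cv2.imwrite("pics/w2.png",w["frame"])
E
```

```text
time: 4.35
ee_pos: [456.5, 104.7, 268.1]
eef_rot: [-0.612, 3.081, 0.015]
contact_force: [0.7, 0.7, -0.5]
width: 1.002
t 4.35 pos [456.5 104.7 268.1] toolx [-0.924 -0.382 -0.002] y [-0.382  0.924  0.009] z [-0.002  0.01  -1.   ] q [-0.06 -0.28 -0.2   1.65  0.01 -0.45] F [ 0.7  0.7 -0.5] w 1.002
shift cm [-0.06  0.74 13.62] r 467.8514721575641
ydir 112.47 turn about tool z (rad):  -0.027 or 3.115
[394.9  78.2 410.6]
```

View pics/w2.png

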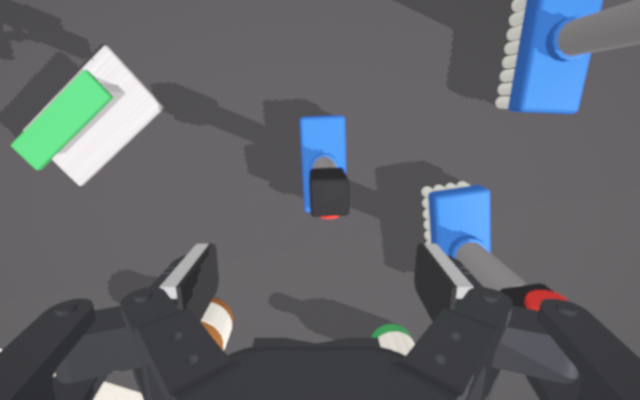

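The wrist view shows the brush straight below. The block spans about (301–346, 117–212), the grip is at (329,192), and the red button at (330,216) faces away from the robot as expected.

Run:
```python
from h import *
np.set_printoptions(precision=1,suppress=True)
w=cams.snapshot("wrist")
roi=np.zeros((400,640),bool);roi[100:225,290:360]=1
P=np.full((400,640,3),np.nan)
for v,u in np.argwhere(roi): P[v,u]=dep(w,u,v)
Z=P[:,:,2]
g=roi&(abs(Z-175)<5);print("grip top px",g.sum(),np.median(Z[g]))
Q=P[g];rc=cv2.minAreaRect(Q[:,:2].astype(np.float32));print("grip",rc)
h=hsv(w)
b=(mask(w,(100,100,40),(125,255,255))>0)&roi
top=b&(abs(Z-44)<4);print("block z",np.median(Z[top]));print(cv2.minAreaRect(P[top][:,:2].astype(np.float32)))
k=np.zeros_like(h[:,:,0]);k[b]=255
Q=np.array([onz(w,u,v,44)[:2] for v,u in np.argwhere(b)],np.float32);print("ray block",cv2.minAreaRect(Q))
Q=np.array([onz(w,u,v,175)[:2] for v,u in np.argwhere(g)],np.float32);print("ray grip",cv2.minAreaRect(Q), np.median(Q,0))
rd=(mask(w,(0,150,80),(8,255,255))>0)&roi;print("red",np.argwhere(rd).mean(0)[::-1],np.nanmean(P[rd],0))
```

```text
grip top px 1531 174.8963040637913
grip ((452.8973083496094, 115.64698791503906), (30.08951187133789, 29.975330352783203), 24.554283142089844)
block z 43.849782286626635
((452.3520812988281, 115.68370056152344), (108.74480438232422, 49.935401916503906), 24.862913131713867)
ray block ((452.36065673828125, 115.02635955810547), (110.2413101196289, 51.182586669921875), 24.787540435791016)
ray grip ((452.1339416503906, 115.02851104736328), (30.114233016967773, 29.54499053955078), 24.067886352539062) [451.8 115.1]
red [332.  217.7] [473.5 125.3 152.3]
```

```bash
python3 -m inch '-0.1 0.6 0 -0.035 1;0 0.4 0.5 0 1;0 0 0 0 1'
python3 -c "
from h import *
plan([453,115,132],114.5)"
```

```text
time: 4.7
ee_pos: [453.7, 106.9, 262.4]
eef_rot: [0.659, -3.07, -0.012]
contact_force: [0.5, -0.6, -0.2]
width: 0.997
t 4.7 pos [453.7 106.9 262.4] toolx [-0.912 -0.41  -0.   ] y [-0.41   0.912  0.008] z [-0.003  0.007 -1.   ] q [-0.06 -0.29 -0.22  1.65  0.01 -0.48] F [ 0.5 -0.6 -0.2] w 0.997
shift cm [-0.27  0.67 13.04] r 467.3692330481329
ydir 114.24 turn about tool z (rad):  -0.005 or 3.137
```

```bash
python3 -m inch '-0.3 0.7 1 0 1;-0.2 0.4 2 0 1;0 0.2 2 0 1;0 0 1 0 1;0 0 0 0 1'
python3 -c "
from h import *
plan([453,115,132],114.5)"
```

```text
time: 5.12
ee_pos: [453.1, 119.4, 198.3]
eef_rot: [0.648, -3.074, -0.011]
contact_force: [-0.4, -0.6, 0.2]
width: 1.001
t 5.12 pos [453.1 119.4 198.3] toolx [-0.915 -0.404 -0.001] y [-0.404  0.915  0.007] z [-0.002  0.007 -1.   ] q [-0.03 -0.31 -0.35  1.53  0.01 -0.44] F [-0.4 -0.6  0.2] w 1.001
shift cm [ 0.2  -0.45  6.62] r 467.3692330481329
ydir 113.81 turn about tool z (rad):  -0.012 or 3.13
```

```bash
python3 -m inch '0.2 -0.5 0.5 -0.012 1;0 0 0 0 1;0 0 0 0 1'
python3 -c "
from h import *
plan([453,115,132],114.5)"
```

```text
time: 5.37
ee_pos: [453.2, 113.1, 193.1]
eef_rot: [0.667, -3.07, -0.011]
contact_force: [0.2, -1.3, 0.2]
width: 1.002
t 5.37 pos [453.2 113.1 193.1] toolx [-0.91  -0.415 -0.001] y [-0.415  0.91   0.007] z [-0.002  0.007 -1.   ] q [-0.04 -0.31 -0.36  1.52  0.01 -0.47] F [ 0.2 -1.3  0.2] w 1.002
shift cm [-0.06  0.14  6.11] r 467.3692330481329
ydir 114.52 turn about tool z (rad):  0.0 or -3.141
```

```bash
python3 -m inch '0 0.15 1.5 0 1;0 0 1.5 0 1;0 0 1.5 0 1;0 0 1.3 0 1;0 0 0 0 1;0 0 0 0 1'
python3 - <<'E'
from h import *
plan([453,115,132],114.5)
w=cams.snapshot("wrist");cv2.imwrite("pics/w3.png",w["frame"])
w=cams.snapshot("side");cv2.imwrite("pics/s3.png",cv2.resize(w["frame"][60:260,200:400],None,fx=3,fy=3))
E
```

```text
time: 5.87
ee_pos: [456.1, 113.5, 138.4]
eef_rot: [-0.662, 3.063, 0.008]
contact_force: [-0.6, 0.3, 0.2]
width: 1.002
t 5.87 pos [456.1 113.5 138.4] toolx [-0.911 -0.413 -0.009] y [-0.413  0.911  0.003] z [ 0.007  0.006 -1.   ] q [-0.04 -0.31 -0.46  1.41  0.01 -0.47] F [-0.6  0.3  0.2] w 1.002
shift cm [0.23 0.26 0.64] r 467.3692330481329
ydir 114.4 turn about tool z (rad):  -0.002 or 3.14
```

View pics/w3.png

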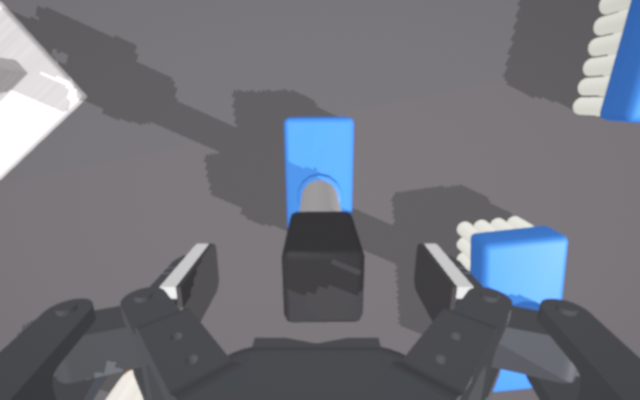

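View pics/s3.png

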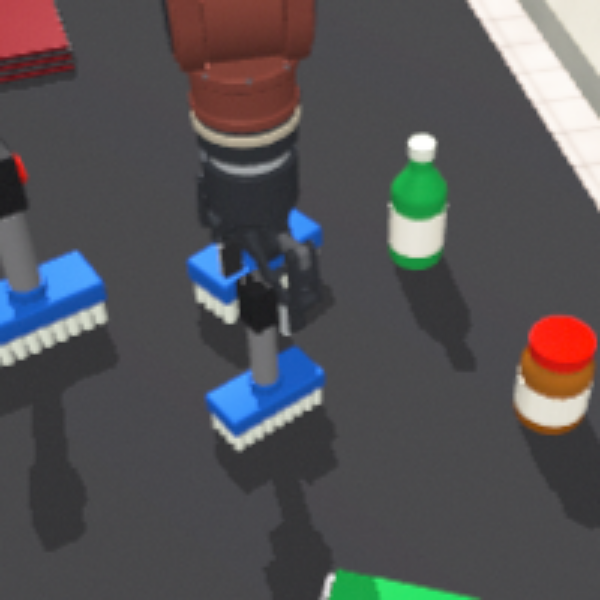

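The grip at (322,268) sits between the jaws, about 2.5 mm off centre. I'll correct that, then close.

```bash
python3 -m inch '0.2 0.25 0.6 0 1;0 0 0 0 1;0 0 0 0 1'
python3 -c "
from h import *
plan([453,115,132],114.5)"
```

```text
time: 6.22
ee_pos: [454.4, 115.1, 134.4]
eef_rot: [-0.661, 3.06, 0.006]
contact_force: [-0.1, 0.2, -0.4]
width: 1.006
t 6.22 pos [454.4 115.1 134.4] toolx [-0.911 -0.413 -0.012] y [-0.413  0.911  0.002] z [ 0.01   0.006 -1.   ] q [-0.04 -0.32 -0.47  1.41  0.01 -0.46] F [-0.1  0.2 -0.4] w 1.006
shift cm [0.14 0.04 0.24] r 467.3692330481329
ydir 114.4 turn about tool z (rad):  -0.002 or 3.14
```

```bash
python3 -m inch '0 0 0.1 0 -1;0 0 0 0 -1;0 0 0 0 -1;0 0 0 0 -1;0 0 0 0 -1;0 0 0 0 -1;0 0 0 0 -1;0 0 0 0 -1' 60
python3 -c "
from h import *
plan([453,115,132],114.5)"
```

```text
time: 6.88
ee_pos: [454.9, 115.3, 134.4]
eef_rot: [-0.662, 3.058, 0.006]
contact_force: [-0.6, 0.6, 0.3]
width: 0.341
t 6.88 pos [454.9 115.3 134.4] toolx [-0.91  -0.413 -0.013] y [-0.413  0.911  0.001] z [ 0.012  0.006 -1.   ] q [-0.04 -0.32 -0.47  1.4   0.01 -0.46] F [-0.6  0.6  0.3] w 0.341
shift cm [0.19 0.05 0.24] r 467.3692330481329
ydir 114.42 turn about tool z (rad):  -0.001 or 3.14
```

```bash
python3 -m inch '0 0 -0.7 0 -1;0 0 -1.3 0 -1;0 0 -1.5 0 -1;0 0 -1.5 0 -1;0 0 -1.5 0 -1;0 0 -1.5 0 -1;0 0 -1 0 -1;0 0 -0.3 0 -1'
python3 - <<'E'
from h import *
plan([512,-159.5,225],61.5)
w=cams.snapshot("side");cv2.imwrite("pics/s4.png",cv2.resize(w["frame"][60:300,200:400],None,fx=2.5,fy=2.5))
w=cams.snapshot("wrist");cv2.imwrite("pics/w4.png",w["frame"])
E
```

```text
time: 7.55
ee_pos: [449.6, 114.6, 230.6]
eef_rot: [-0.664, 3.07, 0.01]
contact_force: [0.6, 0.4, -7.9]
width: 0.342
t 7.55 pos [449.6 114.6 230.6] toolx [-0.911 -0.413 -0.002] y [-0.413  0.911  0.006] z [-0.001  0.007 -1.   ] q [-0.04 -0.31 -0.3   1.59  0.01 -0.46] F [ 0.6  0.4 -7.9] w 0.342
shift cm [  5.64 -27.55   0.38] r 536.2688225134852
ydir 114.39 turn about tool z (rad):  0.923 or -2.218
```

View pics/s4.png

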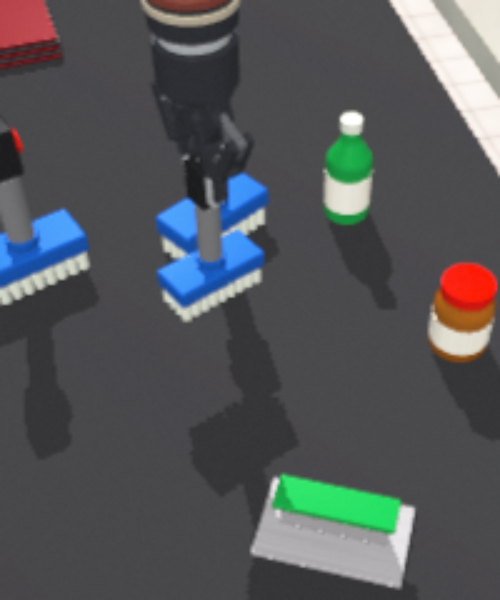

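View pics/w4.png

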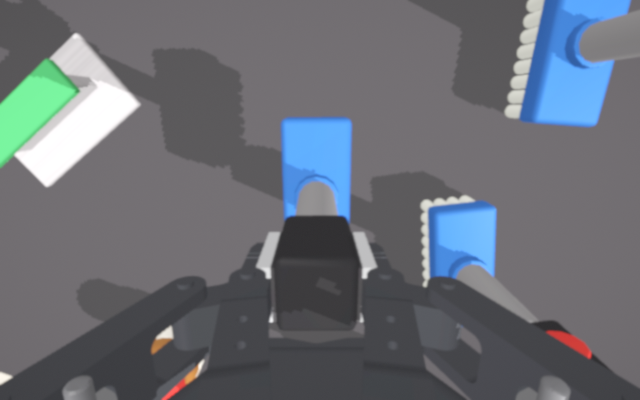

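```bash
python3 -m inch '0.1 -1 -0.1 0.06 -1;0.3 -1.5 -0.1 0.11 -1;0.4 -2 -0.05 0.11 -1;0 -2 -0.05 0.11 -1;0 -2 -0.05 0.11 -1;0 -2 0 0.11 -1;0 -2 0 0.11 -1;0 -1 0 0.1 -1'
python3 - <<'E'
from h import *
plan([512,-159.5,230],61.5)
E
```

```text
time: 8.32
ee_pos: [447.5, -21.6, 223.0]
eef_rot: [-0.656, -3.057, -0.011]
contact_force: [-0.5, 0.0, -6.7]
width: 0.345
t 8.32 pos [447.5 -21.6 223. ] toolx [-0.912  0.41   0.016] y [0.411 0.912 0.004] z [-0.013  0.01  -1.   ] q [-0.35 -0.35 -0.34  1.6   0.01  0.08] F [-0.5  0.  -6.7] w 0.345
shift cm [-11.53  -9.92  -0.93] r 536.2688225134852
ydir 65.76 turn about tool z (rad):  0.074 or -3.067
```

```bash
python3 -m inch '-1.5 -1.2 -0.3 0.03 -1;-2 -1.6 -0.3 0.03 -1;-2.2 -1.8 -0.2 0.02 -1;-2.2 -1.8 -0.1 0 -1;-1.7 -1.5 0 0 -1;-0.8 -0.9 0 0 -1;0 0 0 0 -1;0 0 0 0 -1'
python3 - <<'E'
from h import *
plan([512,-159.5,230],61.5)
w=cams.snapshot("wrist");cv2.imwrite("pics/w5.png",w["frame"])
w=cams.snapshot("side");cv2.imwrite("pics/s5.png",cv2.resize(w["frame"][100:320,240:440],None,fx=2.7,fy=2.7))
E
```

```text
time: 8.98
ee_pos: [495.2, -154.7, 219.6]
eef_rot: [-0.798, -3.008, -0.015]
contact_force: [-0.2, 0.2, -6.8]
width: 0.341
t 8.98 pos [ 495.2 -154.7  219.6] toolx [-0.868  0.495  0.031] y [0.496 0.869 0.002] z [-0.026  0.017 -1.   ] q [-0.56 -0.11 -0.13  1.57  0.   -0.04] F [-0.2  0.2 -6.8] w 0.341
shift cm [-1.67  0.42 -1.1 ] r 536.2688225134852
ydir 60.3 turn about tool z (rad):  -0.021 or 3.121
```

View pics/w5.png

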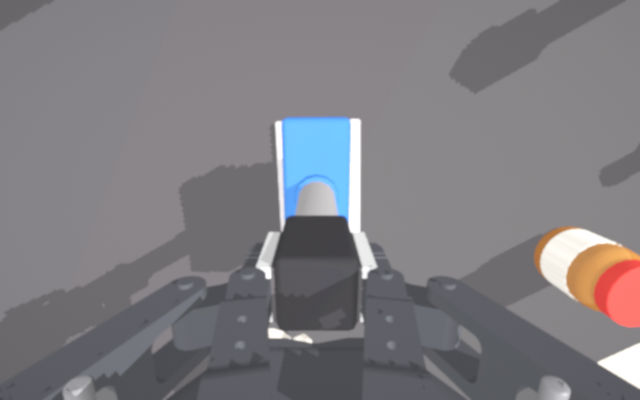

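View pics/s5.png

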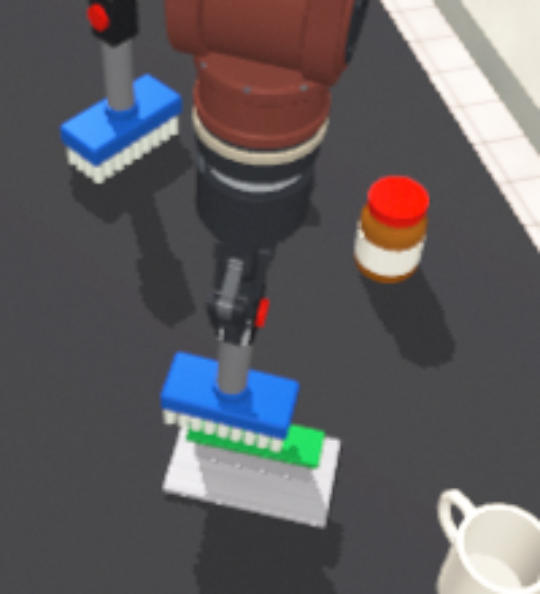

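```bash
cat > blk.py <<'E'
from h import *
def blk(name="wrist",roi=(230,100,400,235)):
    w=cams.snapshot(name);b=mask(w,(100,100,40),(125,255,255))>0
    a,c,d,e=roi;k=np.zeros_like(b);k[c:e,a:d]=b[c:e,a:d]
    P=cloud(w,k);z=np.median(P[:,2]);Q=P[abs(P[:,2]-z)<5];rc=cv2.minAreaRect(Q[:,:2].astype(np.float32));
    A=np.c_[Q[:,:2]-Q[:,:2].mean(0),np.ones(len(Q))];n=np.linalg.lstsq(A,Q[:,2],rcond=None)[0]
    print(name,"block",np.round(rc[0],1),np.round(rc[1],1),rc[2],"z",z.round(1),"slope",n[:2].round(3))
E
python3 -m inch '-1.3 0.3 -0.2 -0.02 -1;-0.4 0.1 0 0 -1;0 0 0 0 -1;0 0 0 0 -1;0 0 0 0 -1'
python3 - <<'E'
from blk import *
plan([512,-159.5,230],61.5);blk();blk("side",(270,220,370,270))
E
```

```text
time: 9.5
ee_pos: [511.1, -154.5, 221.3]
eef_rot: [-0.76, -3.016, -0.017]
contact_force: [0.4, 1.2, -6.3]
width: 0.344
t 9.5 pos [ 511.1 -154.5  221.3] toolx [-0.88   0.473  0.033] y [0.474 0.881 0.003] z [-0.027  0.018 -0.999] q [-0.54 -0.06 -0.08  1.58  0.   -0.05] F [ 0.4  1.2 -6.3] w 0.344
shift cm [-0.29 -0.39 -0.88] r 536.2688225134852
ydir 61.73 turn about tool z (rad):  0.004 or -3.138
wrist block [ 490.3 -143.2] [47.9 73.8] 61.74635696411133 z 130.7 slope [-0.031  0.026]
side block [ 507.5 -153.2] [ 51.1 109.3] 62.214534759521484 z 127.6 slope [-0.021  0.047]
```

```bash
python3 -m inch '-0.8 -0.4 0.2 0 -1;-0.2 -0.1 0.3 0 -1;0 0 0.3 0 -1;0 0 0.3 0 -1;0 0 0 0 -1;0 0 0 0 -1'
python3 - <<'E'
from blk import *
plan([517.4,-163.5,195],61.5);blk();blk("side",(270,220,370,270))
E
```

```text
time: 10.1
ee_pos: [517.3, -164.7, 208.5]
eef_rot: [-0.761, -3.016, -0.017]
contact_force: [-0.2, -0.1, -7.1]
width: 0.343
t 10.1 pos [ 517.3 -164.7  208.5] toolx [-0.88   0.474  0.033] y [0.475 0.88  0.003] z [-0.028  0.018 -0.999] q [-0.55 -0.03 -0.08  1.55  0.   -0.06] F [-0.2 -0.1 -7.1] w 0.343
shift cm [-0.    0.11  1.35] r 542.6186598339574
ydir 61.66 turn about tool z (rad):  0.003 or -3.139
wrist block [ 496.2 -153.1] [47.7 73.4] 61.94755935668945 z 117.8 slope [-0.031  0.026]
side block [ 513.6 -164. ] [ 50.8 109.2] 61.94545364379883 z 114.7 slope [-0.024  0.043]
```

```bash
python3 -m inch '0 0.1 0.4 0 -1;0 0 0.4 0 -1;0 0 0.2 0 -1;0 0 0 0 -1'
python3 -m inch '0 0 0.1 0 -1;0 0 0 0 -1'
python3 -m inch '0 0 0.1 0 -1;0 0 0 0 -1'
```

```text
time: 10.53
ee_pos: [517.7, -163.4, 198.1]
eef_rot: [-0.761, -3.017, -0.017]
contact_force: [-0.4, -0.5, -5.7]
width: 0.342
time: 10.7
ee_pos: [517.8, -163.4, 197.9]
eef_rot: [-0.761, -3.018, -0.016]
contact_force: [-1.9, 1.0, -1.6]
width: 0.344
time: 10.87
ee_pos: [517.9, -163.5, 198.0]
eef_rot: [-0.761, -3.019, -0.015]
contact_force: [-2.2, 0.7, -2.3]
width: 0.339
```

```bash
python3 -m inch '0 0 0.2 0 -1;0 0 0.2 0 -1;0 0 0.1 0 -1'
python3 - <<'E'
from blk import *
plan([517.4,-163.5,195],61.5);blk();blk("side",(270,220,370,270))
w=cams.snapshot("side");cv2.imwrite("pics/s6.png",cv2.resize(w["frame"][150:300,260:400],None,fx=4,fy=4))
E
```

```text
time: 11.12
ee_pos: [517.9, -163.4, 196.4]
eef_rot: [-0.761, -3.021, -0.014]
contact_force: [-4.3, 1.6, 2.4]
width: 0.343
t 11.12 pos [ 517.9 -163.4  196.4] toolx [-0.88   0.474  0.027] y [0.474 0.881 0.002] z [-0.023  0.015 -1.   ] q [-0.55 -0.04 -0.11  1.52  0.   -0.05] F [-4.3  1.6  2.4] w 0.343
shift cm [ 0.03 -0.03  0.14] r 542.6186598339574
ydir 61.71 turn about tool z (rad):  0.004 or -3.138
wrist block [ 497.2 -152.1] [47.8 74.9] 62.260780334472656 z 107.4 slope [-0.03   0.024]
side block [ 514.3 -163. ] [ 51.4 109.7] 62.41382598876953 z 104.4 slope [-0.019  0.045]
```

View pics/s6.png

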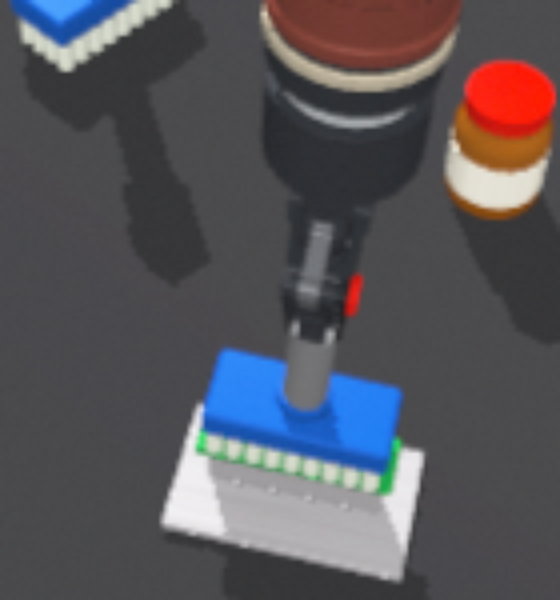

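The brush stands centred on the ledge, with the block at (305,415) in the crop and the green showing evenly at both ends. I'll release it.

```bash
python3 -m inch '0 0 0 0 -0.3;0 0 0 0 0;0 0 0 0 0.5;0 0 0 0 1;0 0 0 0 1;0 0 0 0 1'
python3 - <<'E'
from blk import *
plan([517.4,-163.5,290],-28);blk();blk("side",(270,220,370,270))
w=cams.snapshot("wrist");cv2.imwrite("pics/w7.png",w["frame"])
E
```

```text
time: 11.77
ee_pos: [519.3, -164.3, 197.6]
eef_rot: [-0.763, -3.026, -0.012]
contact_force: [0.3, -0.2, 0.4]
width: 0.996
t 11.77 pos [ 519.3 -164.3  197.6] toolx [-0.88   0.474  0.023] y [0.474 0.881 0.002] z [-0.019  0.013 -1.   ] q [-0.55 -0.04 -0.11  1.52  0.   -0.05] F [ 0.3 -0.2  0.4] w 0.996
shift cm [ 0.41 -0.   -9.23] r 542.6186598339574
ydir 61.71 turn about tool z (rad):  1.566 or -1.576
wrist block [ 493.  -149.8] [47.9 67.6] 61.959686279296875 z 104.0 slope [0.006 0.002]
side block [ 512.8 -161.8] [ 49.7 109.5] 61.959739685058594 z 102.6 slope [0.009 0.016]
```

View pics/w7.png

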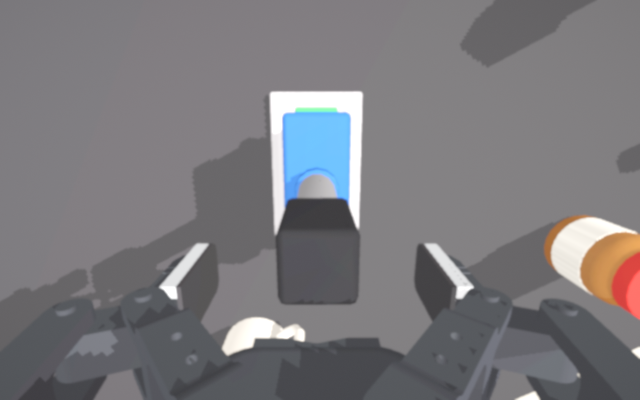

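```bash
python3 -m inch '0.1 0 -0.8 0 1;0.1 0 -1.3 0 1;0 0 -1.3 0 1;0 0 -1.3 0 1;0 0 -1.3 0 1;0 0 -0.7 0 1;0 0 0 0 1'
python3 - <<'E'
from blk import *
plan([514,-161,275],-28)
E
```

```text
time: 12.5
ee_pos: [518.3, -163.8, 273.0]
eef_rot: [-0.763, -3.027, -0.011]
contact_force: [0.4, -0.3, 0.5]
width: 0.999
t 12.5 pos [ 518.3 -163.8  273. ] toolx [-0.88   0.474  0.021] y [0.474 0.881 0.002] z [-0.018  0.012 -1.   ] q [-0.55 -0.03  0.04  1.66  0.   -0.05] F [ 0.4 -0.3  0.5] w 0.999
shift cm [ 0.51  0.05 -0.19] r 538.6251015316683
ydir 61.71 turn about tool z (rad):  1.566 or -1.576
```

```bash
python3 -m inch '0 0 0 0.08 1;0 0 0 0.12 1;0 0 0 0.12 1;0 0 -0.05 0.12 1;0 0 -0.05 0.12 1;0 0 -0.05 0.12 1;0 0 -0.05 0.12 1;0 0 -0.05 0.12 1'
python3 -m inch '0 0 -0.05 0.12 1;0 0 -0.05 0.12 1;0 0 0 0.12 1;0 0 0 0.12 1;0 0 0 0.06 1;0 0 0 0 1;0 0 0 0 1'
python3 - <<'E'
from blk import *
plan([514,-161,275],-28)
w=cams.snapshot("wrist");cv2.imwrite("pics/w8.png",w["frame"])
w=cams.snapshot("side");cv2.imwrite("pics/s8.png",cv2.resize(w["frame"][100:300,260:440],None,fx=3,fy=3))
E
```

```text
time: 13.17
ee_pos: [518.3, -163.8, 276.2]
eef_rot: [-2.066, -2.34, 0.004]
contact_force: [-0.8, -0.1, 0.8]
width: 1.003
time: 13.75
ee_pos: [517.5, -163.3, 275.9]
eef_rot: [-2.638, -1.666, 0.015]
contact_force: [-0.1, -0.1, -0.4]
width: 0.992
t 13.75 pos [ 517.5 -163.3  275.9] toolx [0.43  0.903 0.003] y [ 0.903 -0.43  -0.023] z [-0.019  0.013 -1.   ] q [-0.55 -0.03  0.05  1.66  0.    1.47] F [-0.1 -0.1 -0.4] w 0.992
shift cm [ 0.05 -0.42  0.1 ] r 538.6251015316683
ydir -25.45 turn about tool z (rad):  0.045 or -3.097
```

View pics/w8.png

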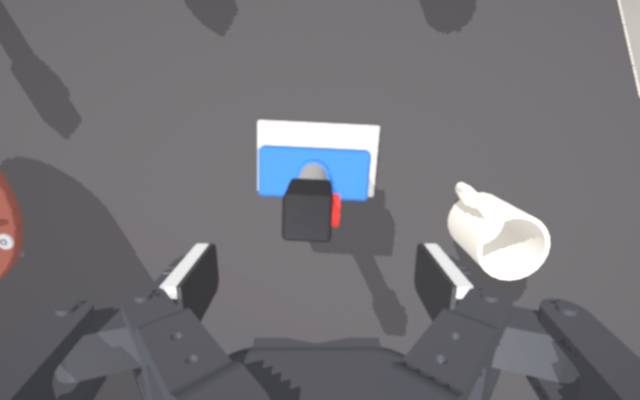

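View pics/s8.png

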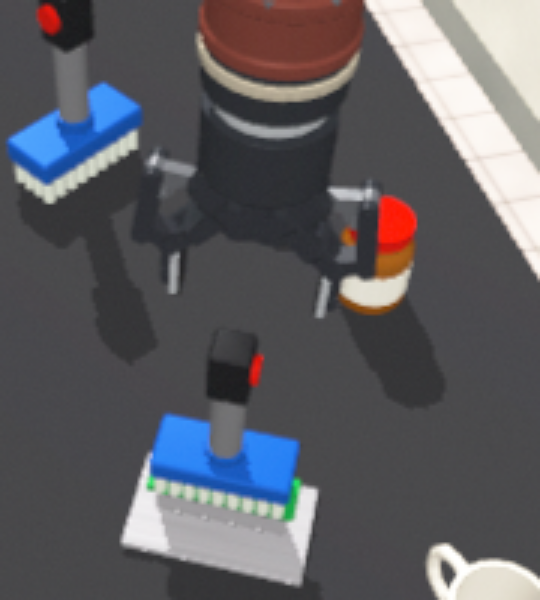

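Run:
```python
from h import *
np.set_printoptions(precision=1,suppress=True)
w=cams.snapshot("wrist")
m=np.zeros((400,640),bool);m[165:250,270:350]=1
idx=np.argwhere(m);P=np.array([dep(w,u,v) for v,u in idx]);g=abs(P[:,2]-235)<6
Q=P[g];print(g.sum(),np.median(Q[:,2]),cv2.minAreaRect(Q[:,:2].astype(np.float32)))
rd=(mask(w,(0,150,80),(8,255,255))>0)&m;print(np.array([dep(w,u,v) for v,u in np.argwhere(rd)]).mean(0))
```

```text
2412 234.73060029547997 ((511.7691955566406, -158.96917724609375), (30.136749267578125, 30.032712936401367), 61.92887878417969)
[ 527.5 -165.7  222.7]
```

```bash
python3 -m inch '0.2 -0.5 0.5 0.045 1;0.1 -0.2 1.3 0 1;0 0 1.5 0 1;0 0 1 0 1;0 0 0 0 1;0 0 0 0 1'
python3 - <<'E'
from blk import *
plan([511.5,-158.8,193],-28)
E
```

```text
time: 14.4
ee_pos: [511.9, -157.0, 232.3]
eef_rot: [-2.672, -1.615, 0.014]
contact_force: [-0.4, -0.3, 0.5]
width: 1.001
t 14.4 pos [ 511.9 -157.   232.3] toolx [0.465 0.885 0.002] y [ 0.885 -0.465 -0.021] z [-0.018  0.012 -1.   ] q [-0.54 -0.07 -0.07  1.58  0.    1.51] F [-0.4 -0.3  0.5] w 1.001
shift cm [-0.19  0.13  3.93] r 535.583504226932
ydir -27.72 turn about tool z (rad):  0.005 or -3.137
```

```bash
python3 -m inch '-0.2 0.1 0.8 0 1;0 0 1.2 0 1;0 0 1.2 0 1;0 0 0.6 0 1;0 0 0 0 1;0 0 0 0 1'
python3 - <<'E'
from blk import *
plan([511.5,-158.8,193],-28)
w=cams.snapshot("wrist");cv2.imwrite("pics/w9.png",w["frame"])
E
```

```text
time: 14.9
ee_pos: [511.5, -159.5, 191.3]
eef_rot: [-2.672, -1.616, 0.013]
contact_force: [-0.5, -0.2, 0.9]
width: 1.005
t 14.9 pos [ 511.5 -159.5  191.3] toolx [0.464 0.886 0.002] y [ 0.885 -0.464 -0.02 ] z [-0.017  0.011 -1.   ] q [-0.55 -0.07 -0.15  1.51  0.    1.51] F [-0.5 -0.2  0.9] w 1.005
shift cm [ 0.06 -0.04 -0.17] r 535.583504226932
ydir -27.67 turn about tool z (rad):  0.006 or -3.136
```

View pics/w9.png

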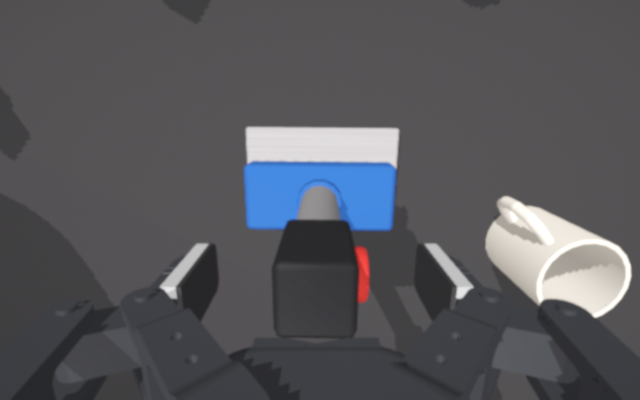

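The grip at (316,277) is centred between the jaws, with the button at (361,274) facing the right-hand pad. Closing.

```bash
python3 -m inch '0 0 0 0 -1;0 0 0 0 -1;0 0 0 0 -1;0 0 0 0 -1;0 0 0 0 -1;0 0 0 0 -1;0 0 0 0 -1;0 0 0 0 -1' 50
python3 - <<'E'
from blk import *
plan([511.5,-158.8,277],-28);blk("side",(270,220,370,270))
w=cams.snapshot("wrist");cv2.imwrite("pics/w10.png",w["frame"])
w=cams.snapshot("side");cv2.imwrite("pics/s10.png",cv2.resize(w["frame"][150:300,260:400],None,fx=4,fy=4))
E
```

```text
time: 15.62
ee_pos: [512.6, -160.1, 193.8]
eef_rot: [-2.675, -1.618, 0.011]
contact_force: [0.8, -0.4, -0.6]
width: 0.344
t 15.62 pos [ 512.6 -160.1  193.8] toolx [0.464 0.886 0.002] y [ 0.886 -0.464 -0.016] z [-0.014  0.009 -1.   ] q [-0.55 -0.07 -0.15  1.51  0.    1.51] F [ 0.8 -0.4 -0.6] w 0.344
shift cm [ 0.08 -0.3  -8.31] r 535.583504226932
ydir -27.66 turn about tool z (rad):  0.006 or -3.136
side block [ 513.3 -161.9] [ 50.9 109.7] 62.24418640136719 z 102.8 slope [0.004 0.018]
```

View pics/w10.png

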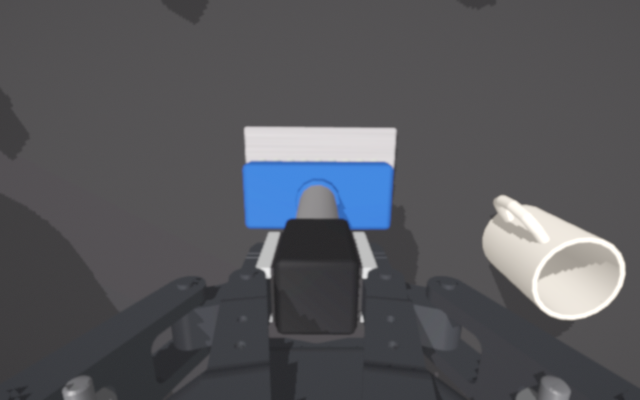

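View pics/s10.png

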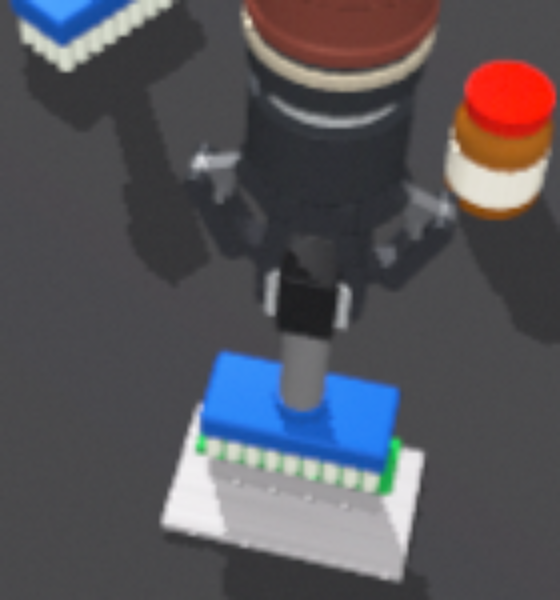

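The opening is 30 mm, so the button is flush, and the brush hasn't shifted. Now I'll pull straight up.

```bash
python3 -m inch '0 0 -0.3 0 -1;0 -0.02 -0.6 0 -1;0 -0.02 -0.7 0 -1;0 -0.02 -0.7 0 -1;0 -0.02 -0.7 0 -1;0 -0.02 -0.7 0 -1;0 -0.02 -0.7 0 -1;0 0 -0.3 0 -1'
python3 - <<'E'
from blk import *
plan([512,-159.5,280],-28);blk("side",(270,220,370,270))
w=cams.snapshot("side");cv2.imwrite("pics/s11.png",cv2.resize(w["frame"][150:300,260:400],None,fx=4,fy=4))
E
```

```text
time: 16.43
ee_pos: [512.7, -160.2, 245.8]
eef_rot: [-2.676, -1.619, 0.009]
contact_force: [-0.5, 0.7, -1.7]
width: 0.346
t 16.43 pos [ 512.7 -160.2  245.8] toolx [0.464 0.886 0.002] y [ 0.886 -0.464 -0.015] z [-0.012  0.009 -1.   ] q [-0.55 -0.06 -0.05  1.6   0.    1.51] F [-0.5  0.7 -1.7] w 0.346
shift cm [ 0.04 -0.15 -3.42] r 536.2688225134852
ydir -27.66 turn about tool z (rad):  0.006 or -3.136
side block [ 513.1 -161.8] [ 52.  109.9] 62.05149459838867 z 102.9 slope [0.005 0.019]
```

View pics/s11.png

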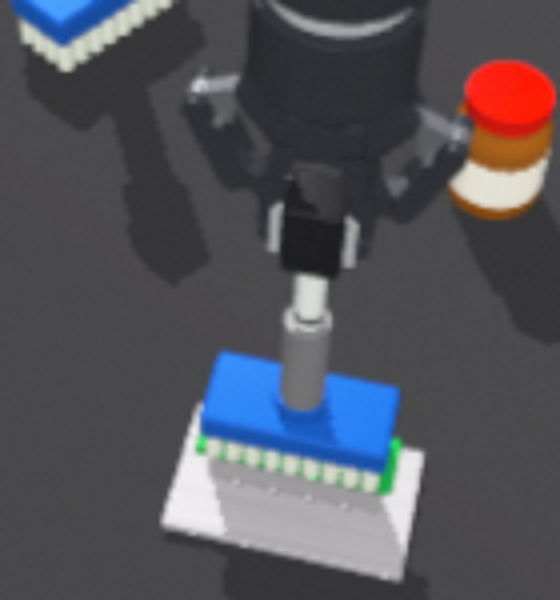

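The handle slides freely at 1.7 N. The black band at (307,318) is out and the brush hasn't moved.

```bash
python3 -m inch '0 0 -0.5 0 -1;0 -0.02 -0.7 0 -1;0 -0.02 -0.7 0 -1;0 -0.02 -0.6 0 -1;0 0 -0.3 0 -1;0 0 0 0 -1;0 0 0 0 -1'
python3 - <<'E'
from blk import *
plan([512.5,-160,280],-28);blk("side",(270,220,370,270))
w=cams.snapshot("side");cv2.imwrite("pics/s12.png",cv2.resize(w["frame"][150:300,260:400],None,fx=4,fy=4))
E
```

```text
time: 17.12
ee_pos: [512.7, -160.3, 276.0]
eef_rot: [-2.676, -1.619, 0.009]
contact_force: [1.1, -1.1, -1.2]
width: 0.343
t 17.12 pos [ 512.7 -160.3  276. ] toolx [0.464 0.886 0.002] y [ 0.886 -0.464 -0.015] z [-0.012  0.009 -1.   ] q [-0.55 -0.05  0.02  1.66  0.    1.51] F [ 1.1 -1.1 -1.2] w 0.343
shift cm [ 0.02 -0.04 -0.4 ] r 536.895008358245
ydir -27.66 turn about tool z (rad):  0.006 or -3.136
side block [ 513.2 -161.8] [ 50.6 109.8] 62.1653938293457 z 102.8 slope [0.004 0.016]
```

View pics/s12.png

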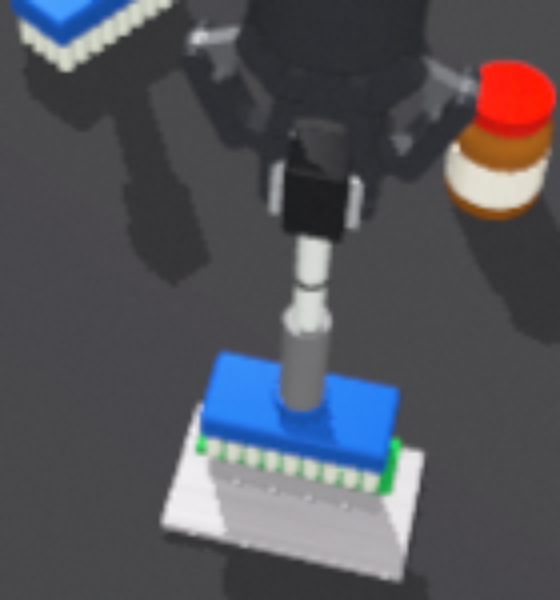

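```bash
python3 -m inch '0 0 -0.3 0 -1;0 0 -0.15 0 -1;0 0 0 0 -1;0 0 0 0 -1'
python3 - <<'E'
from blk import *
blk("side",(270,220,370,270));plan(None)
w=cams.snapshot("side");cv2.imwrite("pics/s13.png",cv2.resize(w["frame"][190:270,290:380],None,fx=7,fy=7,interpolation=cv2.INTER_CUBIC))
E
```

```text
time: 17.55
ee_pos: [512.7, -160.3, 279.9]
eef_rot: [-2.676, -1.618, 0.009]
contact_force: [1.0, 0.1, -1.1]
width: 0.349
side block [ 512.8 -162.2] [ 51.8 109.3] 61.6937370300293 z 102.9 slope [0.006 0.019]
t 17.6 pos [ 512.7 -160.3  279.9] toolx [0.464 0.886 0.003] y [ 0.886 -0.464 -0.015] z [-0.012  0.009 -1.   ] q [-0.55 -0.05  0.03  1.67  0.    1.51] F [ 0.8  0.6 -0.7] w 0.347
```

View pics/s13.png

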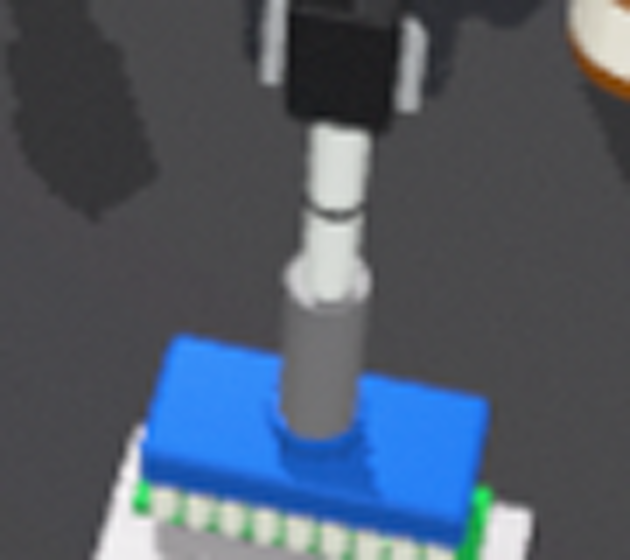

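```bash
python3 -m inch '0 0 -0.2 0 -1;0 0 0 0 -1;0 0 0 0 -1'
python3 -m inch '0 0 -0.1 0 -1;0 0 0 0 -1;0 0 0 0 -1'
python3 - <<'E'
from blk import *
blk("side",(270,220,370,270));plan(None)
w=cams.snapshot("side");cv2.imwrite("pics/s14.png",cv2.resize(w["frame"][190:270,290:380],None,fx=7,fy=7,interpolation=cv2.INTER_CUBIC))
E
```

```text
time: 17.9
ee_pos: [512.7, -160.3, 282.0]
eef_rot: [-2.676, -1.618, 0.009]
contact_force: [0.7, -0.6, -1.5]
width: 0.348
time: 18.15
ee_pos: [512.7, -160.3, 283.1]
eef_rot: [-2.676, -1.618, 0.009]
contact_force: [0.4, -0.2, -2.5]
width: 0.346
side block [ 513.1 -162.2] [ 51.4 109.5] 61.752540588378906 z 102.8 slope [0.006 0.019]
t 18.2 pos [ 512.7 -160.3  283.1] toolx [0.464 0.886 0.003] y [ 0.886 -0.464 -0.015] z [-0.013  0.009 -1.   ] q [-0.55 -0.05  0.04  1.67  0.    1.51] F [ 0.6 -0.3 -0.8] w 0.346
```

View pics/s14.png

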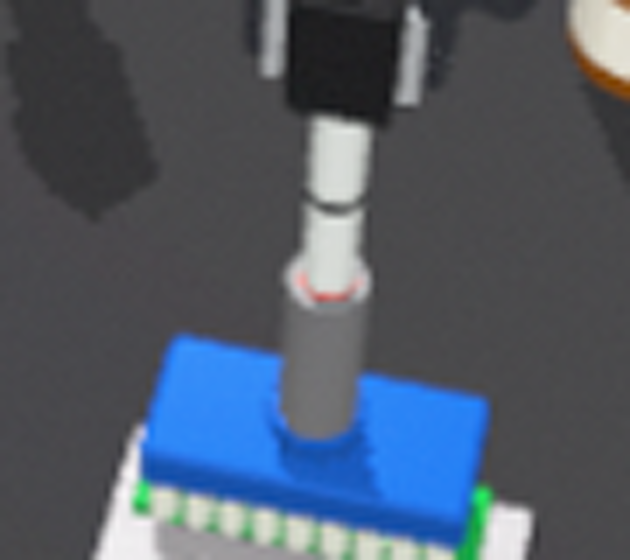

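The red band at (328,293) is emerging at the tube's top, the wrist force is only about 1–2 N so the brush isn't being lifted, and the block hasn't moved. Handing in.

```bash
python3 -c "
from h import *
print(r.job_done());plan(None)"
```

```text
the job is handed in; nothing more can be done
None
the job is handed in; nothing more can be done
```

I stood the smallest brush on the green ledge with its handle in. I then pinched the red button flush, pulled the handle straight up to the second stop, and handed in at about 18 s still holding the grip. No verdict is reported.

**Last checks:**
- **Placement:** in the side view the block's centre is at (513, -162) mm and its angle about 62°. The ledge's centre in the same view is (512.5, -162.5), also at about 62°. The block's slope reads at most about 0.02 rad.
- **Handle:** the tool rose about 89–92 mm, and the red band was just emerging at the top of the tube. The pull force stayed at 1–2.5 N, so the brush was not being lifted.
- **Grip:** 50 N set, opening 30 mm, so the button is pressed.

**What disagreed or was not checked:**
- The side and wrist views differ by about 3 mm in y, within the 15 mm tolerance.
- The tool had tilted by 0.01–0.03 rad during the moves.
- I did not re-measure the mug, jar and bottle at the end. The arm did not come near them and the force readings showed no bumps.

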